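Snap the bike light onto the bench eye

TASK

Take the yellow bike light out of the pull-out tray and clip its snap hook to the steel tie-down eye on the bench: press the sprung gate against one of the eye's two upright legs until the leg is inside the hook and the gate snaps shut behind it. Then prove the catch, with the light still within a centimetre of the bench: draw the light back the way it went on, so that the shut gate bears on the leg with a steady pull of 5 to 10 N for half a second, and never load the eye with more than 12 N at any time. Leave the light lying flat on the bench, clipped on and let go, and leave everything else where it lies.

Things in the scene. Friction and masses are not known exactly. Their poses are not given: they have to be found in the camera images.
- light: Yellow bike light with snap hook, loose, 0.1 kg, lying flat in the tray (floor 10 mm above the bench, walls up to 34 mm, front 39). Origin: centre of the lamp body's underside; x from lamp body to hook, y to the gate's side, z up. Lamp body x -32 to +30 mm, 44 mm wide (y), 32 mm high, flat sides, lens on top. Hook: 8 mm round bar, level at z = 18 mm, reaching to x = 88.
- hook (a point): Point inside the hook, in the light at (60,0,18) mm; axes as the light. Hook bar centre lines (x,y mm): spine y = -13, x 26 to 66; bend (78,-9), (84,-1), (83,8), (78,14); nose end (73,16). A leg of the eye (8 mm) inside has room for its centre from y = -5 (touches spine) to +9.5 (touches shut gate); in the bend up to x = 75.5, there y under 8.
- nose (a point): Centre of the round end (radius 4 mm) of the hook's nose, in the light at (73,16,18) mm; axes as the light. The gate closes the opening on the light's +y side, x 40 to 69 mm. A leg pushed in along -y at light x 50 to 62 and drawn along the yielding gate to the bend, at y about 3, passes the gate's tip only at x 72 to 74, just before it seats in the bend (75.5); there the gate snaps shut.
- gate (a joint): Gate of the hook: steel bar 5 mm thick, hinged in the light at (36,16,18) mm, 33 mm long, along the light's +x when shut, tip at the nose. Radians: 0 shut, growing as it swings inwards (towards the light's -y), at most 0.75; not outwards. A spring shuts it: 0.08 N m when shut, 0.15 at 0.7 rad, so a leg at x 60 meets 3 to 6 N, nearer the hinge more.
- eye: Steel tie-down eye: plate 26 (x) by 90 (y) mm screwed to the bench, parts on it up to 12.5 mm high, with a U bow of 8 mm round steel hinged in it about its y axis (7 mm up). The bow stands fast wherever it was left, up to 0.5 rad to either side of upright; this lean is not measured. Origin: centre of the plate's underside. The light goes on with its x along the eye's x.
- foot_right (a point): Foot of the bow's leg on the robot's right: on the hinge axis at eye (0,-19,7) mm; axes as the eye. The leg is straight for 27 mm from here and leans with the bow towards the eye's +x or -x, so at hook height it stands up to 10 mm off in x; its y is as here. Pushing the light along the eye's +y, gate first, takes this leg from outside.
- foot_left (a point): The same for the bow's other leg, at eye (0,19,7) mm. The bow's round top joins the legs, 57 mm above the bench when upright.
- wrench: Stainless socket wrench with black handle, 170 mm long, 33 mm wide, 24 mm high, in the tray. Origin: under its middle; x to the head. Not to be disturbed.
- clamp: Aluminium seat post clamp, ring 39 mm across and 15 mm high with a bolt lug, in the tray. Origin: centre of underside. Not to be disturbed.
- pads: Pair of black rubberised brake pads, together 52 by 35 mm and 13 mm high, in the tray. Origin: centre of underside. Not to be disturbed.
- dish: White ceramic dish of steel bolts, 58 mm across, 22 mm high, in the tray. Origin: centre of underside. Not to be disturbed.
- oil: Green oil bottle, 42 mm across, 125 mm tall, standing on the bench. Origin: centre of underside. Not to be disturbed.
- multitool: Folding multitool, 78 by 30 mm and 16 mm high, on the low unit behind the tray. Origin: centre of underside. Not to be disturbed.
- padlock: Brass padlock lying on the bench, 62 by 44 mm and 20 mm high. Origin: under the middle of its brass body. Not to be disturbed.

How it is judged (in metres and radians):
On the way, in this order (a step that is already met when the one before it is completed fails the run):
1. the light is lifted clear of the tray (height (world z) of light above 0.045 m), for 0.1 s.
2. a leg of the eye is inside the hook and the gate has snapped shut behind it (gate under 0.08 rad) (((x of foot_right in the frame of light between 0.02 and 0.08 m and y of foot_right in the frame of light between -0.011 and 0.0135 m) or (x of foot_left in the frame of light between 0.02 and 0.08 m and y of foot_left in the frame of light between -0.011 and 0.0135 m)) and value of joint gate below 0.08 rad and height (world z) of light below 0.012 m), for 0.1 s.
3. the shut gate is drawn against the leg with more than 4 N for 0.3 s (leg against the inside of the gate, clear of the nose) (((x of foot_right in the frame of light between 0.02 and 0.08 m and y of foot_right in the frame of light between 0.0085 and 0.0135 m) or (x of foot_left in the frame of light between 0.02 and 0.08 m and y of foot_left in the frame of light between 0.0085 and 0.0135 m)) and value of joint gate below 0.08 rad and height (world z) of light below 0.012 m and contact force between light and eye above 4 N), for 0.3 s.
At the end, for the whole second after the job is handed in: One leg of the eye is inside the closed hook (the leg's foot, in the light's frame, at x 20 to 83.5 mm and y -11 to 13.5 mm), the gate is shut (under 0.08 rad), and the light lies flat on the bench (underside within 4 mm of it, tilted less than 0.1 rad), at rest and let go (((x of foot_right in the frame of light between 0.02 and 0.0835 m and y of foot_right in the frame of light between -0.011 and 0.0135 m) or (x of foot_left in the frame of light between 0.02 and 0.0835 m and y of foot_left in the frame of light between -0.011 and 0.0135 m)) and value of joint gate below 0.08 rad and height (world z) of light below 0.004 m and angle between light's own z axis and vertical below 0.1 rad and linear speed of light below 0.01 m/s); the robot touches nothing.
It fails at once if the light or its gate loads the eye with more than 12 N (contact force between light and eye above 12 N).
It fails at once if another thing in the tray or on the bench (wrench, clamp, pads, dish, oil bottle, multitool, padlock) is moved more than 30 mm (distance of any of wrench, clamp, pads, dish, oil, multitool, padlock from where it was at the start of the episode above 0.03 m).
It also fails if it takes over 72 s, if anything falls off the work surface, if the arm or the gripper's body presses on something with over 40 N, if the wrist force passes 120 N, or if a joint passes its speed limit or range.

ROBOT

A 7-joint arm with a two-finger parallel gripper is mounted at the origin on the work surface. World frame = base frame: x ahead of the robot, y to its left, z up, the work surface at z = 0. Lengths are in m, angles in degrees, forces in N, time in s.
With the tool pointing down it reaches from about 0.425 to 0.875 m from the base axis. Payload 8.4 kg.
Tool frame: the origin (TCP) lies on the front face of the gripper's body, between the roots of the fingers; the fingertips stand 73 mm ahead of it and the grasp point (between the pads) lies 54 mm ahead of it (ctrl.pinch_z is the distance from the TCP to the grasp point, in m); z points along the fingers, y is the line along which they close (so a half turn about z gives the same grasp; the last joint's range is limited). The gripper opens to 85 mm and grips with 20 to 120 N. Pads are 22 mm wide; open, the fingers measure 114 mm over their backs; the gripper's body (76 mm by 85 mm) begins 54 mm behind the grasp point. The pads swing forward as they close: fully open they stand 13 mm farther back than shut.
Start: joints at [-75.355, 19.091, 2.286, 83.961, -0.768, 76.965, -3.352], TCP at [0.226, 0.609, 0.304] pointing down, gripper open.
Joint ranges: [-147.57, 147.57], [-21.85, 119.76], [-74.77, 79.35], [14.55, 137.4], [-85.83, 265.84], [4.83, 119.75], [-152.11, 152.11]. Speed limits (degrees/s): [127.2, 127.2, 159.86, 159.86, 180, 180, 180].

INTERFACE

Orientations are given as [roll, pitch, yaw] about the fixed x, y, z axes, in that order (R = Rz(yaw) Ry(pitch) Rx(roll)).
In Python, from station import telemetry, vision, ctrl gives the robot as it stands.
- The arm moves only by the shell command python3 -m inch 'ROWS' [FORCE]. ROWS is JSON, a list of rows, each a list of 7 numbers: the shift along the world's x, y, z as a fraction of full scale, then the turn, a rotation vector about the world's x, y, z as a fraction of full scale, then the gripper command: -1 is shut, 1 is fully open, values between are in proportion. A call has exactly 5 rows; each row is the pose to reach, as a shift and turn from the pose commanded when the call began; what a row does not reach only later rows make up. Full scale, the value 1, is 20 cm for a shift and pi/2 rad for a turn. A row lasts 1/10 s, in which the tool goes at most 50 mm and 8.59 degrees, less where a joint would pass 70% of its speed; a pose out of reach is approached as far as the arm can. A call with a number of a shift or a turn outside -1 to 1 is refused whole. A call with a gripper value outside its range is refused whole. The fingers move at their own pace and stop on an object; FORCE is the grip in N (left out, the last holds). Time passes only in rows, so rows that repeat a pose let the fingers close, or fill a call up. It gives the time, the measured TCP pose, the force, the opening and the grip force at its end, in the units of the state.
- telemetry.state(): the state, without advancing time (a new reading comes with each control period).
- vision.read_camera(name): name is "scene" or "side" or "wrist"; returns a dict with "pixels" (400x640x3 uint8, red, green, blue), "z_map" (400x640 float32, m along the optical axis (not along the pixel's ray), 0 where there is no reading), "fx", "fy", "cx", "cy" (pixels), "extrinsics" (4x4, takes a point from world to camera coordinates); the wrist camera has in their place "hand_eye" (4x4, takes a point from camera to tool coordinates, whose origin is the TCP and whose axes are the flange's). Camera axes: x right, y down, z forward; pixel columns grow to the right and rows downward; lengths in m; the calibration is good to about 2 mm. A picture is of the moment at which its call begins: read the wrist's pose just before it.
- ctrl.hand_in(): hands the job in; it is judged then, once.
The state is a dict: "clock": time; "joint_positions": joint angles; "dq": joint speeds; "tau": joint torques, N m; "tool_pos": TCP position; "orientation": TCP orientation; "force": force on the tool from outside, world axes, zero at the start; "wrist_torque": the same for the moment, N m; "finger_gap": finger opening in m; "gripper_force": force on a finger pad.
Only numpy, scipy, OpenCV 4.12 (cv2) and the standard library are available. Lean on these libraries where they do the work, as an engineer would, in place of code of your own. Each camera call takes 0.05 s, during which the arm holds its last target. There are 200 camera calls.

## Working session

There is one attempt and no reset: what is moved stays moved. The work goes in short steps, Python scripts to look and compute and a shell command to move; the robot and the scene stay as the last step left them, time stands still between calls to the robot, and variables do not carry over. Pictures are saved under pics/ and viewed, at most 10 in all, crops included, and the job is handed in when it is done.

```bash
ls; mkdir -p pics
cat > h.py <<'E'
import numpy as np, cv2
from scipy.spatial.transform import Rotation as R
from station import telemetry, vision, ctrl
def T():
    s=telemetry.state(); M=np.eye(4); M[:3,:3]=R.from_euler('xyz',s['orientation'],degrees=True).as_matrix(); M[:3,3]=s['tool_pos']; return M
def grab(n):
    t=T(); c=vision.read_camera(n)
    c['c2w']=t@c['hand_eye'] if n=='wrist' else np.linalg.inv(c['extrinsics'])
    return c
def cloud(c):
    z=c['z_map']; v,u=np.mgrid[:z.shape[0],:z.shape[1]]
    p=np.stack([(u-c['cx'])/c['fx']*z,(v-c['cy'])/c['fy']*z,z],-1)
    w=p@c['c2w'][:3,:3].T+c['c2w'][:3,3]; w[z<=0]=np.nan; return w
def save(c,f): cv2.imwrite('pics/'+f,c['pixels'][:,:,::-1])
E
python3 - <<'E'
from h import *
s=telemetry.state(); print(s)
for n in ['scene','side']:
    c=grab(n); save(c,n+'.png'); np.save('/tmp/'+n+'.npy',cloud(c)); print(n,c['c2w'][:3].round(3).tolist(),c['fx'],c['cx'],c['cy'])
E
```

```text
pics
{'clock': 0.0, 'joint_positions': array([-75.35438906,  19.13122557,   2.2825308 ,  84.01161447,
        -0.76699379,  76.96706634,  -3.35219518]), 'dq': array([-0.07606859,  0.05973776,  0.01954852,  0.0301366 , -0.01951722,
        0.03314844,  0.03786473]), 'tau': array([-5.80075612e-04, -6.58558917e+01,  1.36515699e+00, -4.05564737e+01,
        1.67069701e-02,  1.22699651e-02,  2.97585052e-05]), 'tool_pos': array([0.22570201, 0.60918146, 0.30302196]), 'orientation': array([-1.79905526e+02,  6.47053533e-03,  1.59671398e+02]), 'force': array([ 0.02065885, -0.5391288 , -0.35129211]), 'wrist_torque': array([ 0.01819338, -0.02203146, -0.02539701]), 'gripper_force': 0.0, 'finger_gap': 0.08552494561650895}
scene [[0.876, 0.284, -0.39, 0.965], [0.482, -0.527, 0.7, -0.64], [-0.007, -0.801, -0.599, 0.634]] 372.2798701026545 313.83658602278604 194.2495036409581
side [[0.895, -0.341, 0.288, 0.321], [-0.447, -0.688, 0.572, -0.576], [0.003, -0.641, -0.768, 0.851]] 417.70403706010313 315.599374766908 199.22493320273824
```

View pics/scene.png

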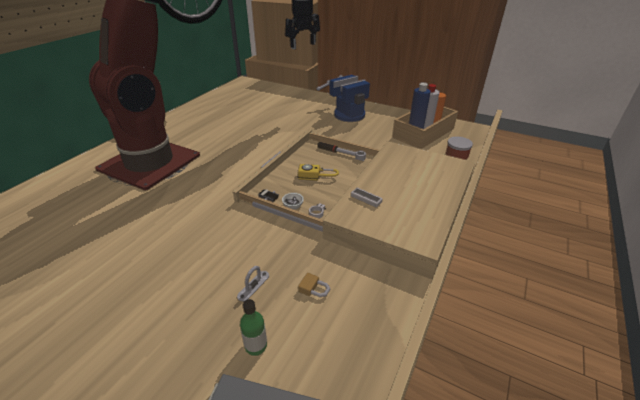

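View pics/side.png

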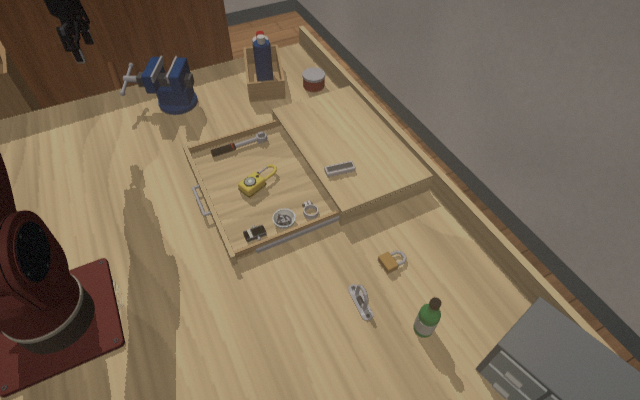

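The scene view shows the light at (312,173), the eye at (253,285), the bottle at (252,330) and the padlock at (313,287). In the side view the light is at (258,180), the eye at (361,302), the padlock at (392,260) and the bottle at (427,318).

Run:
```python
from h import *
for n,eb,ob in [('scene',(225,262,280,306),0),('side',(340,275,385,325),0)]:
    im=cv2.imread(f'pics/{n}.png'); w=np.load(f'/tmp/{n}.npy'); hsv=cv2.cvtColor(im,cv2.COLOR_BGR2HSV)
    box={'scene':(285,155,350,190),'side':(230,155,290,205)}[n]
    m=cv2.inRange(hsv,(20,150,90),(35,255,255))>0
    k=np.zeros_like(m);k[box[1]:box[3],box[0]:box[2]]=1
    p=w[m&k]; p=p[~np.isnan(p[:,0])]
    print(n,'light n',len(p),p.min(0).round(3),p.max(0).round(3))
    top=p[p[:,2]>0.034]; 
    print(' top',len(top),top.mean(0).round(3),cv2.minAreaRect((top[:,:2]*1000).astype(np.float32)))
    print(' all', cv2.minAreaRect((p[:,:2]*1000).astype(np.float32)))
    lo=p[p[:,2]<0.034];print(' low',len(lo),lo.mean(0).round(3))
    e=w[eb[1]:eb[3],eb[0]:eb[2]].reshape(-1,3); sat=hsv[eb[1]:eb[3],eb[0]:eb[2],1].ravel()
    q=e[(sat<70)&(e[:,2]>0.004)]; print(' eye',len(q),q.min(0).round(3),q.max(0).round(3))
    for a,b in((.003,.014),(.016,.035),(.035,.06)):
        r=q[(q[:,2]>a)&(q[:,2]<b)]
        if len(r)>3: print('  z',a,b,len(r),r.mean(0).round(3),cv2.minAreaRect((r[:,:2]*1000).astype(np.float32)))
```

```text
scene light n 220 [0.471 0.129 0.016] [0.581 0.203 0.045]
 top 122 [0.509 0.153 0.039] ((503.9676818847656, 157.83535766601562), (57.95958709716797, 42.76277160644531), 21.012191772460938)
 all ((529.7431640625, 165.4718017578125), (112.51326751708984, 43.56254196166992), 19.086647033691406)
 low 98 [0.53  0.155 0.028]
 eye 292 [ 0.585 -0.365  0.004] [ 0.691 -0.209  0.126]
  z 0.003 0.014 102 [ 0.597 -0.251  0.009] ((600.4522094726562, -248.56686401367188), (77.75806427001953, 20.27155113220215), 80.99365997314453)
  z 0.016 0.035 43 [ 0.598 -0.252  0.025] ((598.318359375, -249.3583526611328), (44.963600158691406, 6.012080192565918), 85.37194061279297)
  z 0.035 0.06 89 [ 0.599 -0.253  0.048] ((598.4635009765625, -249.8865509033203), (42.953041076660156, 8.629525184631348), 86.88068389892578)
side light n 7 [0.47  0.131 0.026] [0.511 0.154 0.044]
 top 5 [0.493 0.136 0.038] ((494.6900329589844, 135.9495391845703), (34.38984680175781, 6.89330530166626), 7.731646537780762)
 all ((487.8887939453125, 138.66416931152344), (19.16364288330078, 43.06816101074219), 73.35972595214844)
 low 2 [0.476 0.142 0.027]
 eye 252 [ 0.58  -0.294  0.004] [ 0.608 -0.208  0.057]
  z 0.003 0.014 132 [ 0.595 -0.25   0.008] ((595.8670654296875, -250.65760803222656), (86.39252471923828, 25.0576114654541), 84.32051849365234)
  z 0.016 0.035 32 [ 0.595 -0.252  0.026] ((596.2894897460938, -250.07473754882812), (42.88377380371094, 6.3350830078125), 86.10213470458984)
  z 0.035 0.06 81 [ 0.598 -0.252  0.049] ((598.3654174804688, -249.91770935058594), (42.96605682373047, 8.436137199401855), 86.7513427734375)
```

```bash
python3 - <<'E'
from h import *
for n,u,v in(('scene',350,85),('side',175,75)): 
    w=np.load(f'/tmp/{n}.npy'); q=w[v-25:v+20,u-35:u+35].reshape(-1,3); q=q[q[:,2]>.08];print(q.min(0),q.max(0))
print(vision.read_camera('wrist')['hand_eye'].round(3))
E
python3 -m inch '[[0.13,-0.2,0,0,0,0.09,1],[0.26,-0.4,0,0,0,0.18,1],[0.39,-0.6,0,0,0,0.27,1],[0.52,-0.8,0,0,0,0.36,1],[0.6,-1,0,0,0,0.44,1]]' 40
python3 -m inch '[[0.13,-0.2,0,0,0,0,1],[0.26,-0.4,0,0,0,0,1],[0.39,-0.6,0,0,0,0,1],[0.52,-0.8,0,0,0,0,1],[0.6,-1,0,0,0,0,1]]'
python3 - <<'E'
from h import *
s=telemetry.state(); print(s['joint_positions'],s['tool_pos'],s['orientation'],s['clock'])
c=grab('wrist'); save(c,'w1.png'); np.save('/tmp/w1.npy',cloud(c))
E
```

```text
[0.26695523 0.55559777 0.08002559] [0.48608701 0.74262778 0.13812573]
[0.32946864 0.55612297 0.08005307] [0.48484494 0.70734008 0.1395918 ]
[[ 0.001 -0.945 -0.328  0.085]
 [ 1.     0.001 -0.    -0.   ]
 [ 0.001 -0.328  0.945 -0.07 ]
 [ 0.     0.     0.     1.   ]]
clock: 0.65
tool_pos: [0.3475, 0.4071, 0.3037]
orientation: [-180.0, 0.0, -160.5]
force: [0.7, 0.0, 0.5]
finger_gap: 0.0856
gripper_force: 0.0
clock: 1.15
tool_pos: [0.467, 0.2073, 0.3038]
orientation: [-180.0, 0.0, -160.8]
force: [0.1, 0.2, 1.6]
finger_gap: 0.0858
gripper_force: 0.0
[-44.30671663   2.46981015  15.93735393 103.74133401  -0.68335339
  73.86972697  81.02080116] [0.46702023 0.20726759 0.30384125] [-1.79981140e+02  1.82767359e-02 -1.60785463e+02] 1.15
```

View pics/w1.png

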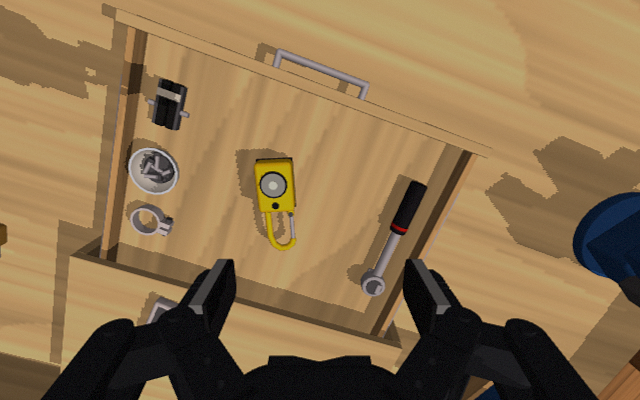

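The wrist view shows the light (yellow body at (275,185), hook at (281,235)) with its steel gate on the image right, which is world +y. I'll compute its pose.

```bash
cat > lp.py <<'E'
from h import *
def lightpose(c,box=None):
    w=cloud(c); hsv=cv2.cvtColor(c['pixels'],cv2.COLOR_RGB2HSV)
    m=cv2.inRange(hsv,(20,150,60),(35,255,255))
    if box: k=np.zeros_like(m);k[box[1]:box[3],box[0]:box[2]]=255;m&=k
    n,l,st,_=cv2.connectedComponentsWithStats(m); i=1+st[1:,4].argmax(); p=w[l==i]; p=p[~np.isnan(p[:,0])]
    zt=np.percentile(p[:,2],90); top=p[p[:,2]>zt-.004]; lo=p[p[:,2]<zt-.008]
    print('n',len(p),'ztop',zt.round(4),'top rect',cv2.minAreaRect((top[:,:2]*1000).astype(np.float32)),'all',cv2.minAreaRect((p[:,:2]*1000).astype(np.float32)))
    return p,top
E
python3 - <<'E'
from lp import *
c=grab('wrist'); p,t=lightpose(c,(220,130,330,270))
a=np.radians(20); 
for d in (17,18,19,20,21,22,23):
    a=np.radians(d); q=p[:,:2]@np.array([[np.cos(a),-np.sin(a)],[np.sin(a),np.cos(a)]]); t2=t[:,:2]@np.array([[np.cos(a),-np.sin(a)],[np.sin(a),np.cos(a)]])
    print(d,np.percentile(t2,[1,99],axis=0).round(4).tolist(),q.max(0).round(4))
E
```

```text
n 1747 ztop 0.0428 top rect ((498.4989013671875, 162.44406127929688), (61.106689453125, 43.15056610107422), 22.838666915893555) all ((531.6018676757812, 171.94236755371094), (130.0821075439453, 50.42702102661133), 21.754634857177734)
17 [[0.4945, -0.0125], [0.5538, 0.0313]] [0.6238 0.0351]
18 [[0.4947, -0.0214], [0.5538, 0.0218]] [0.6239 0.0247]
19 [[0.4947, -0.0302], [0.5537, 0.0124]] [0.6238 0.0143]
20 [[0.4946, -0.0391], [0.5536, 0.0031]] [0.6235 0.0046]
21 [[0.494, -0.0481], [0.5533, -0.0063]] [ 0.623 -0.005]
22 [[0.4936, -0.0571], [0.5528, -0.0154]] [ 0.6223 -0.0144]
23 [[0.4928, -0.0663], [0.5521, -0.0245]] [ 0.6216 -0.0231]
```

```bash
python3 -m inch '[[0,0,0,0,0,-0.09,1],[0,0,0,0,0,-0.18,1],[0,0,0,0,0,-0.27,1],[0,0,0,0,0,-0.36,1],[0,0,0,0,0,-0.45,1]]' | head -3
python3 -m inch '[[0,0,0,0,0,-0.09,1],[0,0,0,0,0,-0.18,1],[0,0,0,0,0,-0.27,1],[0,0,0,0,0,-0.36,1],[0,0,0,0,0,-0.45,1]]' | head -3
python3 -m inch '[[0,0,0,0,0,-0.09,1],[0,0,0,0,0,-0.18,1],[0,0,0,0,0,-0.27,1],[0,0,0,0,0,-0.36,1],[0,0,0,0,0,-0.45,1]]' | head -3
python3 -m inch '[[0.05,-0.05,0,0,0,-0.09,1],[0.1,-0.1,0,0,0,-0.18,1],[0.15,-0.15,0,0,0,-0.27,1],[0.2,-0.2,0,0,0,-0.36,1],[0.2,-0.25,0,0,0,-0.45,1]]' | head -3
python3 -m inch '[[0,0,0,0,0,-0.1,1],[0,0,0,0,0,-0.2,1],[0,0,0,0,0,-0.2,1],[0,0,0,0,0,-0.2,1],[0,0,0,0,0,-0.2,1]]'
```

```text
clock: 1.75
tool_pos: [0.4655, 0.2099, 0.3037]
orientation: [-180.0, -0.0, 158.5]
clock: 2.25
tool_pos: [0.4655, 0.2099, 0.3037]
orientation: [-180.0, -0.0, 118.0]
clock: 2.75
tool_pos: [0.4655, 0.2099, 0.3037]
orientation: [-180.0, 0.0, 77.5]
clock: 3.25
tool_pos: [0.5064, 0.1594, 0.3036]
orientation: [180.0, 0.0, 36.9]
clock: 3.75
tool_pos: [0.5057, 0.1597, 0.3038]
orientation: [-180.0, 0.0, 19.5]
force: [-0.8, 0.7, -0.4]
finger_gap: 0.0854
gripper_force: 0.0
```

Run:
```python
from lp import *
c=grab('wrist'); save(c,'w2.png'); p,t=lightpose(c)
for d in (18,20,21,22,23,24):
    a=np.radians(d); Q=np.array([[np.cos(a),-np.sin(a)],[np.sin(a),np.cos(a)]]); q=p[:,:2]@Q; t2=t[:,:2]@Q
    print(d,np.percentile(t2,[1,99],axis=0).round(4).tolist(),np.percentile(q,99.8,axis=0).round(4))
```

```text
n 1904 ztop 0.0429 top rect ((500.1539611816406, 161.59414672851562), (60.94241714477539, 42.49934005737305), 21.55816078186035) all ((521.5504760742188, 171.91847229003906), (128.86782836914062, 46.04414367675781), 21.631071090698242)
18 [[0.4962, -0.0223], [0.5555, 0.0202]] [0.6126 0.0246]
20 [[0.4959, -0.0402], [0.5548, 0.0018]] [0.6123 0.0057]
21 [[0.4954, -0.0493], [0.5544, -0.0075]] [ 0.6121 -0.0037]
22 [[0.4948, -0.0584], [0.554, -0.0168]] [ 0.6117 -0.013 ]
23 [[0.4939, -0.0676], [0.5532, -0.0259]] [ 0.611  -0.0219]
24 [[0.493, -0.077], [0.5524, -0.0348]] [ 0.6102 -0.0308]
```

View pics/w2.png

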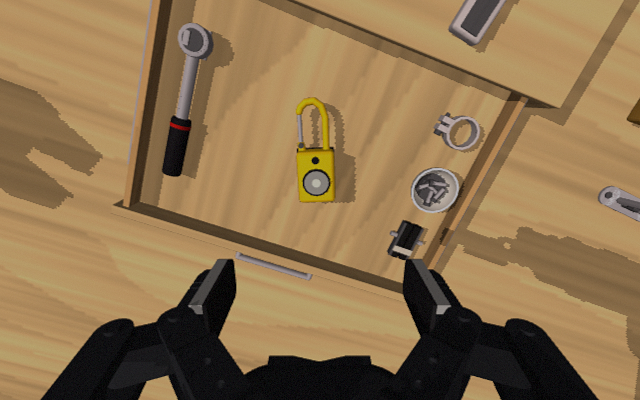

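The light lies at about (0.501, 0.162), yaw about 21.6°, top at z 0.0425 (as expected). In this view its gate faces image left (world +y) and its neighbours are clear.

```bash
python3 -m inch '[[-0.012,0.006,-0.2,0,0,0.012,1],[-0.024,0.012,-0.4,0,0,0.024,1],[-0.024,0.012,-0.6,0,0,0.024,1],[-0.024,0.012,-0.8,0,0,0.024,1],[-0.024,0.012,-0.8,0,0,0.024,1]]' 60
python3 -m inch '[[0,0,-0.1,0,0,0,1],[0,0,-0.2,0,0,0,1],[0,0,-0.26,0,0,0,1],[0,0,-0.3,0,0,0,1],[0,0,-0.3,0,0,0,1]]'
```

```text
clock: 4.3
tool_pos: [0.4981, 0.1609, 0.1394]
orientation: [179.9, 0.5, 21.5]
force: [-1.0, -0.3, 0.5]
finger_gap: 0.0855
gripper_force: 0.0
clock: 4.8
tool_pos: [0.5011, 0.1619, 0.084]
orientation: [-180.0, 0.0, 21.5]
force: [0.2, -0.4, 0.3]
finger_gap: 0.0854
gripper_force: 0.0
```

```bash
python3 -m inch '[[0,0,0,0,0,0,-0.2],[0,0,0,0,0,0,-0.4],[0,0,0,0,0,0,-1],[0,0,0,0,0,0,-1],[0,0,0,0,0,0,-1]]' 60
python3 -m inch '[[0,0,0.0,0,0,0,-1],[0,0,0.0,0,0,0,-1],[0,0,0.05,0,0,0,-1],[0,0,0.1,0,0,0,-1],[0,0,0.1,0,0,0,-1]]'
python3 -m inch '[[0,0,0.15,0,0,0,-1],[0,0,0.3,0,0,0,-1],[0,0,0.45,0,0,0,-1],[0,0,0.5,0,0,0,-1],[0,0,0.5,0,0,0,-1]]'
python3 - <<'E'
from lp import *
c=grab('wrist'); save(c,'w3.png'); np.save('/tmp/w3.npy',cloud(c))
E
```

```text
clock: 5.3
tool_pos: [0.5015, 0.1621, 0.0849]
orientation: [-180.0, -0.1, 21.4]
force: [-1.6, -0.2, 5.6]
finger_gap: 0.0432
gripper_force: 61.1
clock: 5.8
tool_pos: [0.5019, 0.1622, 0.1058]
orientation: [-180.0, -0.2, 21.4]
force: [-0.0, 0.8, -1.5]
finger_gap: 0.0432
gripper_force: 61.2
clock: 6.3
tool_pos: [0.5016, 0.1622, 0.2052]
orientation: [-180.0, -0.2, 21.4]
force: [0.3, -0.4, -2.1]
finger_gap: 0.043
gripper_force: 61.3
```

View pics/w3.png

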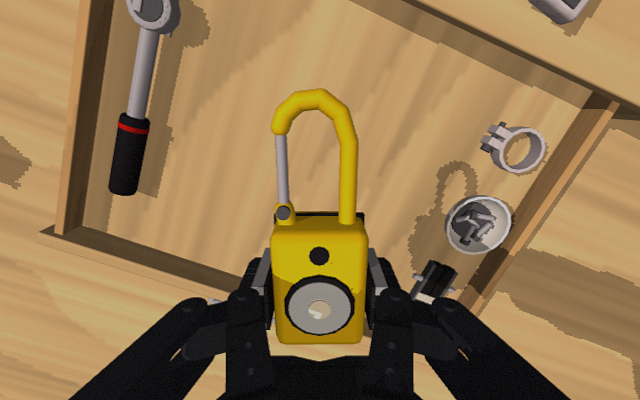

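The light is held square in the fingers; the hook nose is at (281,125), the shut gate runs x≈281, y 135–205, spine at x≈348. Next: light pose in the tool frame.

```bash
cat > tl.py <<'E'
from lp import *
def tooll(c,zlo=.005):
    he=c['hand_eye']; z=c['z_map']; v,u=np.mgrid[:400,:640]
    p=np.stack([(u-c['cx'])/c['fx']*z,(v-c['cy'])/c['fy']*z,z],-1)@he[:3,:3].T+he[:3,3]
    hsv=cv2.cvtColor(c['pixels'],cv2.COLOR_RGB2HSV); m=(cv2.inRange(hsv,(20,150,50),(35,255,255))>0)&(z>0)
    return p,m
E
python3 - <<'E'
from tl import *
c=grab('wrist'); p,m=tooll(c); q=p[m]; 
# tool: light x=tool x, light y = -tool y, z = -tool z
top=q[(q[:,0]<.029)&(q[:,0]>0)]; zt=np.median(top[:,2]); print('top tool z',zt,len(q))
h=q[(q[:,0]>.036)]; print('hook z',np.percentile(h[:,2],[2,20,50,80]),'xmax',np.percentile(h[:,0],99.5))
sp=h[(h[:,0]<.062)]; print('spine y',np.percentile(sp[:,1],[5,50,95]), np.polyfit(sp[:,0],sp[:,1],1))
b=q[(q[:,0]<.026)&(q[:,2]<zt+.012)]; print('body y',np.percentile(b[:,1],[1,99]),'body xmax',np.percentile(q[q[:,2]<zt+.01,0],[99]))
nose=h[(h[:,1]<-.005)&(h[:,0]<.08)];print('nose',nose.min(0),nose.max(0))
# tilt: fit top plane
A=np.c_[top[:,:2],np.ones(len(top))]; g=np.abs(top[:,2]-zt)<.003; print(np.linalg.lstsq(A[g],top[g,2],rcond=None)[0])
sz=h[(h[:,1]>.008)&(h[:,0]<.066)]; 
for a in (.04,.05,.06,.07,.08): 
    k=h[(abs(h[:,0]-a)<.004)&(h[:,1]>0)]; print(a,np.percentile(k[:,2],10) if len(k) else None)
E
```

```text
top tool z 0.04301149305302729 11932
hook z [0.05177499 0.0526581  0.05337703 0.05438408] xmax 0.08682195029000833
spine y [-0.01349355  0.01204498  0.01583998] [ 0.35150771 -0.00684332]
body y [-0.02133799  0.02117786] body xmax [0.08348735]
nose [ 0.03600373 -0.04203255  0.05041138] [ 0.0797629  -0.00504612  0.19510746]
[0.03878769 0.00011082 0.0424231 ]
0.04 0.05226069781682513
0.05 0.05237819460773097
0.06 0.052258621864911176
0.07 0.05232587672868767
0.08 0.05229401953340285
```

```bash
python3 -m inch '[[0.05,-0.2,0,0,0,-0.05,-1],[0.1,-0.4,0,0,0,-0.1,-1],[0.15,-0.6,0,0,0,-0.15,-1],[0.2,-0.8,0,0,0,-0.2,-1],[0.2,-1,0,0,0,-0.25,-1]]'
python3 -m inch '[[0,-0.2,0,0,0,-0.05,-1],[0,-0.4,0,0,0,-0.05,-1],[0,-0.6,0,0,0,-0.05,-1],[0,-0.8,-0.1,0,0,-0.05,-1],[0,-0.9,-0.1,0,0,-0.05,-1]]'
```

```text
clock: 6.9
tool_pos: [0.541, -0.0397, 0.2022]
orientation: [179.9, 0.1, -1.2]
force: [0.5, 0.2, -1.9]
finger_gap: 0.0428
gripper_force: 61.7
clock: 7.4
tool_pos: [0.5383, -0.2215, 0.1802]
orientation: [179.9, 0.3, -5.8]
force: [-0.4, -0.5, -1.6]
finger_gap: 0.0429
gripper_force: 61.5
```

```bash
python3 -m inch '[[0,-0.15,-0.05,0,0,0,-1],[0,-0.3,-0.1,0,0,0,-1],[0,-0.4,-0.1,0,0,0,-1],[0,-0.4,-0.1,0,0,0,-1],[0,-0.4,-0.1,0,0,0,-1]]'
python3 - <<'E'
from tl import *
c=grab('wrist'); save(c,'w4.png'); w=cloud(c); np.save('/tmp/w4.npy',w)
sat=cv2.cvtColor(c['pixels'],cv2.COLOR_RGB2HSV)[:,:,1]
ok=(sat<70)&(w[:,:,2]>.004)&(abs(w[:,:,0]-.597)<.04)&(abs(w[:,:,1]+.25)<.055)
q=w[ok]
for a,b in((.003,.006),(.003,.014),(.016,.03),(.03,.045),(.045,.06)):
    r=q[(q[:,2]>a)&(q[:,2]<b)]
    if len(r)>3: print(a,b,len(r),r.mean(0).round(4),cv2.minAreaRect((r[:,:2]*1000).astype(np.float32)))
E
```

```text
clock: 7.9
tool_pos: [0.5402, -0.298, 0.1622]
orientation: [-180.0, 0.2, -5.6]
force: [-0.7, 0.5, -1.1]
finger_gap: 0.0433
gripper_force: 61.5
0.003 0.006 342 [ 0.5958 -0.2482  0.0046] ((594.5243530273438, -246.9331817626953), (88.21627044677734, 25.42352867126465), 86.4656753540039)
0.003 0.014 649 [ 0.5964 -0.2487  0.007 ] ((594.5243530273438, -246.9331817626953), (88.21627044677734, 25.42352867126465), 86.4656753540039)
0.016 0.03 63 [ 0.5966 -0.2564  0.0231] ((598.2222290039062, -249.57615661621094), (42.63882827758789, 6.764179706573486), 79.05860900878906)
0.03 0.045 120 [ 0.5965 -0.2636  0.0388] ((597.9383544921875, -248.99139404296875), (43.22562789916992, 7.687724590301514), 81.958251953125)
0.045 0.06 798 [ 0.5978 -0.2496  0.0529] ((597.5466918945312, -247.8173370361328), (39.7098503112793, 8.297277450561523), 85.82071685791016)
```

View pics/w4.png

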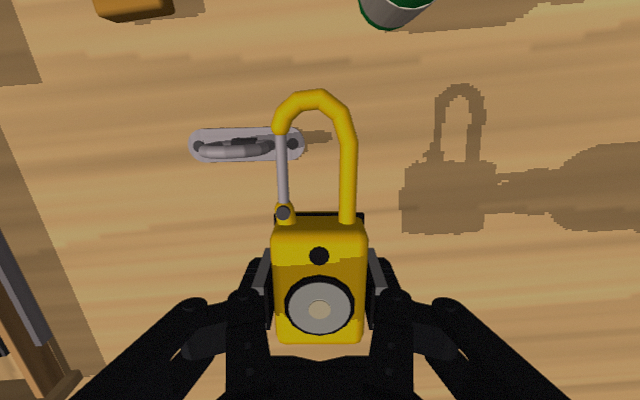

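The hook is right of the eye in this view (eye plate 190–305, y≈145, bow on top); the padlock is at upper left, and the bottle at the top at (395,10). I'll check the bottle clearance before lowering.

Run:
```python
from h import *
for n in('scene','side'):
    im=cv2.imread(f'pics/{n}.png'); w=np.load(f'/tmp/{n}.npy'); m=cv2.inRange(cv2.cvtColor(im,cv2.COLOR_BGR2HSV),(50,100,30),(80,255,255))>0
    q=w[m&(w[:,:,0]>.4)&(w[:,:,2]>.02)&(w[:,:,2]<.2)&(w[:,:,1]<0)]; print(n,len(q),np.percentile(q,[2,50,98],axis=0).round(3).tolist())
w=np.load('/tmp/w4.npy'); im=cv2.imread('pics/w4.png'); sat=cv2.cvtColor(im,cv2.COLOR_BGR2HSV)[:,:,1]
for n in('scene','side','w4'):
    w=np.load(f'/tmp/{n}.npy'); im=cv2.imread(f'pics/{n}.png'); sat=cv2.cvtColor(im,cv2.COLOR_BGR2HSV)[:,:,1]
    z=w[:,:,2]; ok=(sat<80)&(z>.015)&(z<.032)&(abs(w[:,:,0]-.597)<.02)
    for s,l in((-.269,'R'),(-.231,'L')):
        q=w[ok&(abs(w[:,:,1]-s)<.012)]; print(n,l,len(q),q.mean(0).round(4) if len(q) else '',q.min(0).round(4) if len(q) else '',q.max(0).round(4) if len(q) else '')
```

```text
scene 262 [[0.673, -0.379, 0.067], [0.691, -0.368, 0.085], [0.702, -0.347, 0.098]]
side 83 [[0.665, -0.375, 0.079], [0.672, -0.36, 0.086], [0.685, -0.345, 0.094]]
scene R 21 [ 0.5969 -0.269   0.0232] [ 0.5936 -0.2717  0.0155] [ 0.5996 -0.2646  0.0313]
scene L 17 [ 0.5996 -0.2315  0.0226] [ 0.5968 -0.2336  0.0157] [ 0.6017 -0.227   0.0318]
side R 14 [ 0.5939 -0.2691  0.0222] [ 0.5913 -0.2716  0.0158] [ 0.5972 -0.2654  0.032 ]
side L 16 [ 0.5965 -0.2317  0.0242] [ 0.5944 -0.2345  0.0154] [ 0.6006 -0.2272  0.0319]
w4 R 49 [ 0.5951 -0.2692  0.0238] [ 0.591  -0.2704  0.015 ] [ 0.5984 -0.2656  0.0316]
w4 L 29 [ 0.5999 -0.2305  0.0234] [ 0.598  -0.2318  0.0156] [ 0.6013 -0.2281  0.0316]
```

```bash
python3 -m inch '[[-0.01,0,-0.1,0,0,0,-1],[-0.01,0,-0.2,0,0,0,-1],[-0.01,0,-0.3,0,0,0,-1],[-0.01,0,-0.38,0,0,0,-1],[-0.01,0,-0.41,0,0,0,-1]]'
python3 -m inch '[[0,0,0,0,0,0,-1],[0,0,0,0,0,0,-1],[0,0,0,0,0,0,-1],[0,0,0,0,0,0,-1],[0,0,0,0,0,0,-1]]'
python3 - <<'E'
from tl import *
c=grab('wrist'); cv2.imwrite('pics/w5.png',c['pixels'][60:260,180:420,::-1].repeat(2,0).repeat(2,1)); w=cloud(c)
hsv=cv2.cvtColor(c['pixels'],cv2.COLOR_RGB2HSV); z=w[:,:,2]
ok=(hsv[:,:,1]<80)&(z>.024)&(z<.06)&(abs(w[:,:,0]-.597)<.02)&(abs(w[:,:,1]+.25)<.028)
q=w[ok]; 
for a in(.03,.04,.05): r=q[abs(q[:,2]-a)<.005]; print(a,len(r),cv2.minAreaRect((r[:,:2]*1000).astype(np.float32)) if len(r)>3 else '')
r=w[(hsv[:,:,1]<80)&(z>.003)&(z<.006)&(abs(w[:,:,0]-.597)<.03)&(abs(w[:,:,1]+.25)<.05)]; print(cv2.minAreaRect((r[:,:2]*1000).astype(np.float32)))
E
```

```text
clock: 8.45
tool_pos: [0.5385, -0.2966, 0.08]
orientation: [-179.9, 0.1, -5.5]
force: [-0.6, 0.2, -0.6]
finger_gap: 0.0432
gripper_force: 61.5
clock: 8.95
tool_pos: [0.5392, -0.2982, 0.0824]
orientation: [180.0, -0.0, -5.6]
force: [-0.1, -0.8, -1.7]
finger_gap: 0.0432
gripper_force: 61.5
0.03 296 ((597.6588745117188, -248.9950714111328), (43.23289489746094, 7.676539421081543), 81.51747131347656)
0.04 383 ((599.4277954101562, -249.20570373535156), (43.02768325805664, 7.790257930755615), 77.5538101196289)
0.05 1534 ((597.7139892578125, -247.62832641601562), (40.2879524230957, 8.347829818725586), 84.81415557861328)
((594.51220703125, -247.16830444335938), (89.6192398071289, 25.838911056518555), 85.93583679199219)
```

View pics/w5.png

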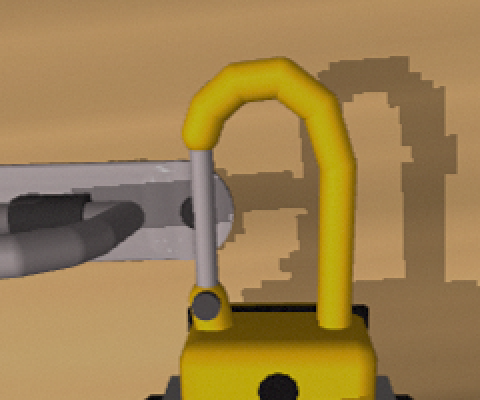

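```bash
python3 -m inch '[[-0.015,0,-0.01,0,0,0,-1],[-0.03,0.003,-0.02,0,0,0,-1],[-0.028,0.023,-0.02,0,0,0,-1],[-0.026,0.043,-0.02,0,0,0,-1],[-0.026,0.043,-0.02,0,0,0,-1]]'
python3 -m inch '[[0,0,0,0,0,0,-1],[0,0,0,0,0,0,-1],[0,0,0,0,0,0,-1],[0,0,0,0,0,0,-1],[0,0,0,0,0,0,-1]]'
```

```text
clock: 9.5
tool_pos: [0.5342, -0.2885, 0.0778]
orientation: [-180.0, -0.0, -5.5]
force: [0.1, -0.5, -1.6]
finger_gap: 0.0431
gripper_force: 61.5
clock: 10.0
tool_pos: [0.5338, -0.2896, 0.0779]
orientation: [-180.0, 0.0, -5.6]
force: [0.4, -0.3, -1.2]
finger_gap: 0.0432
gripper_force: 61.5
```

```bash
python3 -m inch '[[0.001,0.01,0,0,0,0,-1],[0.002,0.02,0,0,0,0,-1],[0.003,0.03,0,0,0,0,-1],[0.004,0.04,0,0,0,0,-1],[0.004,0.04,0,0,0,0,-1]]'
python3 -m inch '[[0,0,0,0,0,0,-1],[0.001,0.01,0,0,0,0,-1],[0.002,0.02,0,0,0,0,-1],[0.002,0.02,0,0,0,0,-1],[0.002,0.02,0,0,0,0,-1]]'
```

```text
clock: 10.5
tool_pos: [0.5345, -0.2819, 0.078]
orientation: [179.9, -0.0, -5.6]
force: [0.5, -3.4, -2.5]
finger_gap: 0.043
gripper_force: 61.5
clock: 11.0
tool_pos: [0.5349, -0.2776, 0.078]
orientation: [180.0, 0.0, -5.6]
force: [-1.2, -4.1, -1.7]
finger_gap: 0.0432
gripper_force: 61.5
```

```bash
python3 -m inch '[[0.001,0.01,0,0,0,0,-1],[0.002,0.02,0,0,0,0,-1],[0.003,0.03,0,0,0,0,-1],[0.003,0.033,0,0,0,0,-1],[0.003,0.033,0,0,0,0,-1]]'
python3 - <<'E'
from tl import *
c=grab('wrist'); cv2.imwrite('pics/w6.png',c['pixels'][60:260,180:420,::-1].repeat(2,0).repeat(2,1)); print(telemetry.state()['tool_pos'])
E
```

```text
clock: 11.5
tool_pos: [0.5357, -0.2715, 0.0782]
orientation: [180.0, -0.0, -5.6]
force: [-0.4, -6.7, -1.0]
finger_gap: 0.0431
gripper_force: 61.6
[ 0.53566678 -0.27161564  0.07820725]
```

View pics/w6.png

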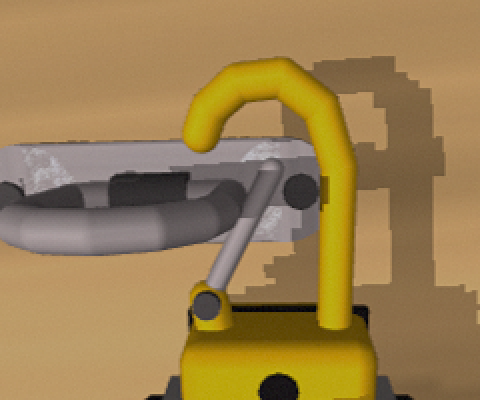

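The gate (hinge (206,303), tip (272,165)) is pushed inwards by the leg at about (235,200), clear of the nose. I'll go on diagonally towards the bend.

```bash
python3 -m inch '[[-0.006,0.008,0,0,0,0,-1],[-0.012,0.016,0,0,0,0,-1],[-0.02,0.024,0,0,0,0,-1],[-0.027,0.033,0,0,0,0,-1],[-0.027,0.033,0,0,0,0,-1]]'
python3 -m inch '[[-0.005,0.004,0,0,0,0,-1],[-0.01,0.01,0,0,0,0,-1],[-0.01,0.01,0,0,0,0,-1],[-0.01,0.01,0,0,0,0,-1],[-0.01,0.01,0,0,0,0,-1]]'
```

```text
clock: 12.05
tool_pos: [0.5298, -0.2642, 0.078]
orientation: [-180.0, 0.0, -5.6]
force: [-3.9, -3.4, 1.5]
finger_gap: 0.043
gripper_force: 61.7
clock: 12.55
tool_pos: [0.528, -0.2621, 0.0778]
orientation: [-180.0, 0.0, -5.6]
force: [-2.8, -2.2, 0.5]
finger_gap: 0.0432
gripper_force: 61.7
```

```bash
python3 -m inch '[[-0.006,0,0,0,0,0,-1],[-0.012,0.001,0,0,0,0,-1],[-0.018,0.001,0,0,0,0,-1],[-0.018,0.002,0,0,0,0,-1],[-0.018,0.002,0,0,0,0,-1]]'
python3 - <<'E'
from tl import *
c=grab('wrist'); cv2.imwrite('pics/w7.png',c['pixels'][60:260,180:420,::-1].repeat(2,0).repeat(2,1)); print(telemetry.state()['force'])
E
```

```text
clock: 13.05
tool_pos: [0.524, -0.2613, 0.0776]
orientation: [-179.9, 0.1, -5.6]
force: [-6.1, -1.7, 0.7]
finger_gap: 0.0434
gripper_force: 61.7
[-5.30943895 -1.01167672  1.16292516]
```

View pics/w7.png

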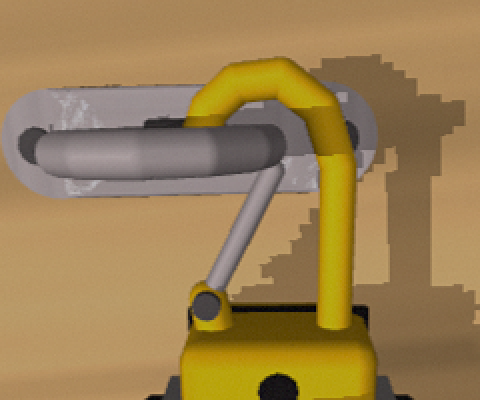

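The gate tip (about (282,165)) is now just under the leg's bow end, about to slip past; force 5–6 N. I'll continue in small steps.

```bash
python3 -m inch '[[-0.003,0,0,0,0,0,-1],[-0.006,0.001,0,0,0,0,-1],[-0.009,0.001,0,0,0,0,-1],[-0.009,0.001,0,0,0,0,-1],[-0.009,0.001,0,0,0,0,-1]]'
python3 - <<'E'
from tl import *
c=grab('wrist'); cv2.imwrite('pics/w8.png',c['pixels'][60:260,180:420,::-1].repeat(2,0).repeat(2,1)); s=telemetry.state(); print(s['force'],s['tool_pos'])
m=c['pixels'][60:260,180:420].astype(int); sat=m.max(2)-m.min(2)
# gate pixels: grey on rows 125..135 crop(half res)
for r in (100,110,120,130,140): print(r,''.join('Y' if (m[r,k,0]-m[r,k,2])>90 else 'g' if sat[r,k]<22 and m[r,k].mean()>70 else '.' for k in range(85,185)))
E
```

```text
clock: 13.6
tool_pos: [0.5226, -0.2615, 0.0778]
orientation: [-180.0, 0.0, -5.6]
force: [-5.1, -1.6, 0.1]
finger_gap: 0.0434
gripper_force: 61.6
[-4.97572328 -2.12113858 -0.14806235] [ 0.52252456 -0.26155908  0.07775218]
100 ................................gggggggggggg...............................YYYYYYYYYYYYYYYYYY.......
110 .............................ggggggggggg..................................YYYYYYYYYYYYYYYYYY........
120 .........................ggggggggggg......................................YYYYYYYYYYYYYYYYYY........
130 .....................ggggggggggg..........................................YYYYYYYYYYYYYYYYY.........
140 .................ggggggggggg..............................................YYYYYYYYYYYYYYYYY.........
```

```bash
cat > g.py <<'E'
from tl import *
c=grab('wrist'); s=telemetry.state(); print(s['force'],s['tool_pos'])
m=c['pixels'][60:260,180:420].astype(int); sat=m.max(2)-m.min(2)
for r in (90,100,110,120,130,140): print(r,''.join('Y' if (m[r,k,0]-m[r,k,2])>90 else 'g' if sat[r,k]<22 and m[r,k].mean()>70 else '.' for k in range(85,185)))
E
python3 -m inch '[[-0.003,0,0,0,0,0,-1],[-0.006,0.001,0,0,0,0,-1],[-0.008,0.001,0,0,0,0,-1],[-0.008,0.001,0,0,0,0,-1],[-0.008,0.001,0,0,0,0,-1]]'
python3 g.py
```

```text
clock: 14.15
tool_pos: [0.5215, -0.2613, 0.078]
orientation: [-180.0, -0.0, -5.6]
force: [-0.2, -0.6, -1.1]
finger_gap: 0.0433
gripper_force: 61.7
[ 0.82158845  0.08749201 -1.35182723] [ 0.52145183 -0.26138798  0.07799771]
90 gggggggggggggggggggggggggggggggggggggggggggggggggggggggggggggggggggggggggg.YYYYYYYYYYYYYYYYYY.......
100 ............gggggggggg.Y..................................................YYYYYYYYYYYYYYYYYY........
110 ............ggggggggggg...................................................YYYYYYYYYYYYYYYYYY........
120 .............gggggggggg...................................................YYYYYYYYYYYYYYYYYY........
130 .............gggggggggg...................................................YYYYYYYYYYYYYYYYY.........
140 ..............ggggggggg...................................................YYYYYYYYYYYYYYYYY.........
```

The gate snapped shut (vertical again in the picture, force near zero). Now I move the leg to mid-gate, then draw back.

```bash
python3 -m inch '[[0.02,-0.002,0,0,0,0,-1],[0.04,-0.004,0,0,0,0,-1],[0.06,-0.006,0,0,0,0,-1],[0.075,-0.008,0,0,0,0,-1],[0.075,-0.008,0,0,0,0,-1]]'
python3 -m inch '[[-0.001,-0.007,0,0,0,0,-1],[-0.001,-0.014,0,0,0,0,-1],[-0.002,-0.02,0,0,0,0,-1],[-0.002,-0.02,0,0,0,0,-1],[-0.002,-0.02,0,0,0,0,-1]]'
```

```text
clock: 14.7
tool_pos: [0.5367, -0.2631, 0.0779]
orientation: [180.0, -0.0, -5.6]
force: [-0.2, 0.4, -0.7]
finger_gap: 0.0431
gripper_force: 61.7
clock: 15.2
tool_pos: [0.5357, -0.2672, 0.0779]
orientation: [-180.0, -0.0, -5.6]
force: [-0.1, -0.2, -1.2]
finger_gap: 0.0434
gripper_force: 61.7
```

```bash
python3 -m inch '[[0,-0.002,0,0,0,0,-1],[0,-0.004,0,0,0,0,-1],[-0.001,-0.006,0,0,0,0,-1],[-0.001,-0.006,0,0,0,0,-1],[-0.001,-0.006,0,0,0,0,-1]]'; python3 g.py
```

```text
clock: 15.7
tool_pos: [0.5356, -0.2683, 0.0779]
orientation: [-180.0, -0.0, -5.6]
force: [0.2, -0.5, -1.0]
finger_gap: 0.043
gripper_force: 61.7
[ 0.22392184  0.36851649 -0.92742523] [ 0.53564202 -0.26827182  0.07791539]
90 ...........ggggggggggggggggggggg.........gggggggggggggggggggggggg...........YYYYYYYYYYYYYYYYY.......
100 ..................g.gggggggg.................gggggggggggggggggggg...........YYYYYYYYYYYYYYYY........
110 gggggggggggggggggggggggggggggggggggg.....ggggggggggggggggggggggggggggggggg.YYYYYYYYYYYYYYYYY........
120 ggggggggggggggggggggg..gggg.gggg..........................................YYYYYYYYYYYYYYYYYY........
130 ...........Y.gggggggggg...................................................YYYYYYYYYYYYYYYYY.........
140 ..............ggggggggg..Y................................................YYYYYYYYYYYYYYYYY.........
```

```bash
for i in 1; do python3 -m inch '[[0,-0.002,0,0,0,0,-1],[0,-0.004,0,0,0,0,-1],[0,-0.006,0,0,0,0,-1],[-0.001,-0.008,0,0,0,0,-1],[-0.001,-0.008,0,0,0,0,-1]]'; done
```

```text
clock: 16.25
tool_pos: [0.5355, -0.2699, 0.0779]
orientation: [-180.0, -0.0, -5.6]
force: [0.0, 0.2, -1.0]
finger_gap: 0.043
gripper_force: 61.7
```

```bash
python3 -m inch '[[0,-0.001,0,0,0,0,-1],[0,-0.002,0,0,0,0,-1],[0,-0.003,0,0,0,0,-1],[0,-0.004,0,0,0,0,-1],[0,-0.004,0,0,0,0,-1]]'
```

```text
clock: 16.75
tool_pos: [0.5355, -0.2703, 0.0779]
orientation: [-180.0, 0.0, -5.5]
force: [0.0, 2.7, -0.8]
finger_gap: 0.0431
gripper_force: 61.7
```

```bash
python3 -m inch '[[0,-0.001,0,0,0,0,-1],[0,-0.001,0,0,0,0,-1],[0,-0.002,0,0,0,0,-1],[0,-0.002,0,0,0,0,-1],[0,-0.002,0,0,0,0,-1]]'
```

```text
clock: 17.25
tool_pos: [0.5355, -0.2707, 0.0778]
orientation: [-180.0, 0.0, -5.5]
force: [-0.6, 4.8, -0.3]
finger_gap: 0.0431
gripper_force: 61.9
```

```bash
python3 -m inch '[[0,-0.001,0,0,0,0,-1],[0,-0.002,0,0,0,0,-1],[0,-0.002,0,0,0,0,-1],[0,-0.002,0,0,0,0,-1],[0,-0.002,0,0,0,0,-1]]'; python3 -m inch '[[0,0,0,0,0,0,-1],[0,0,0,0,0,0,-1],[0,0,0,0,0,0,-1],[0,0,0,0,0,0,-1],[0,0,0,0,0,0,-1]]'
```

```text
clock: 17.75
tool_pos: [0.5355, -0.2708, 0.0778]
orientation: [-179.9, 0.0, -5.5]
force: [0.8, 6.6, -0.0]
finger_gap: 0.0431
gripper_force: 61.9
clock: 18.25
tool_pos: [0.5355, -0.2708, 0.0778]
orientation: [-179.9, 0.0, -5.5]
force: [-0.5, 5.8, -0.9]
finger_gap: 0.0428
gripper_force: 61.9
```

```bash
python3 -m inch '[[0,-0.001,0,0,0,0,-1],[0,-0.001,0,0,0,0,-1],[0,-0.001,0,0,0,0,-1],[0,-0.001,0,0,0,0,-1],[0,-0.001,0,0,0,0,-1]]'; python3 -m inch '[[0,0,0,0,0,0,-1],[0,0,0,0,0,0,-1],[0,0,0,0,0,0,-1],[0,0,0,0,0,0,-1],[0,0,0,0,0,0,-1]]'; python3 g.py
```

```text
clock: 18.75
tool_pos: [0.5355, -0.2708, 0.0778]
orientation: [-179.9, 0.0, -5.5]
force: [0.5, 5.6, -0.1]
finger_gap: 0.0431
gripper_force: 61.9
clock: 19.25
tool_pos: [0.5355, -0.2709, 0.0778]
orientation: [-179.9, 0.0, -5.5]
force: [0.1, 7.4, 0.1]
finger_gap: 0.0436
gripper_force: 61.9
[0.59881746 7.54440339 0.23361793] [ 0.53552048 -0.27083788  0.07777302]
90 ...........gggggggggggggggg.........gggggggggggggggggggggggg...............YYYYYYYYYYYYYYYYY........
100 ...........gg.g.gg.gg..................ggggggggggggggggggggg................YYYYYYYYYYYYYYYY........
110 gggggggggggggggggggggggggggg.ggg...gggggggggggggggggggggggggggggggggggggg.YYYYYYYYYYYYYYYYYY........
120 ggggggggggggggg..ggggggggggggg...gggggg..............................Y...YYYYYYYYYYYYYYYYYY.........
130 .............gggggggggg.Y.................................................YYYYYYYYYYYYYYYYY.......Y.
140 .............ggggggggggg..................................................YYYYYYYYYYYYYYYYY.........
```

The pull has held at 6–7.5 N for well over half a second. I'll relieve it, centre the leg and lower.

```bash
python3 -m inch '[[0,0.01,0,0,0,0,-1],[0.001,0.02,0,0,0,0,-1],[0.002,0.03,-0.004,0,0,0,-1],[0.002,0.03,-0.008,0,0,0,-1],[0.002,0.03,-0.01,0,0,0,-1]]'; python3 -m inch '[[0,0,-0.002,0,0,0,-1],[0,0,-0.004,0,0,0,-1],[0,0,-0.005,0,0,0,-1],[0,0,-0.005,0,0,0,-1],[0,0,-0.005,0,0,0,-1]]'
```

```text
clock: 19.8
tool_pos: [0.5357, -0.266, 0.0758]
orientation: [180.0, -0.0, -5.6]
force: [0.5, 0.0, -0.6]
finger_gap: 0.0431
gripper_force: 61.7
clock: 20.3
tool_pos: [0.5358, -0.2659, 0.075]
orientation: [180.0, -0.0, -5.6]
force: [-1.0, 0.6, 0.4]
finger_gap: 0.0432
gripper_force: 61.9
```

```bash
python3 -m inch '[[0,0,-0.002,0,0,0,-1],[0,0,-0.002,0,0,0,-1],[0,0,-0.004,0,0,0,-1],[0,0,-0.004,0,0,0,-1],[0,0,-0.004,0,0,0,-1]]'
```

```text
clock: 20.8
tool_pos: [0.5358, -0.2659, 0.0749]
orientation: [-180.0, -0.0, -5.6]
force: [-4.4, 1.1, 10.2]
finger_gap: 0.0429
gripper_force: 63.3
```

```bash
python3 -m inch '[[0,0,0.003,0,0,0,-1],[0,0,0.003,0,0,0,0.3],[0,0,0.003,0,0,0,0.6],[0,0,0.003,0,0,0,0.8],[0,0,0.003,0,0,0,0.8]]'; python3 -m inch '[[0,0,0.003,0,0,0,0.8],[0,0,0.05,0,0,0,0.8],[0,0,0.15,0,0,0,0.8],[0,0,0.3,0,0,0,0.8],[0,0,0.5,0,0,0,0.8]]';python3 -m inch '[[-0.1,0,0.1,0,0,0,0.8],[-0.2,0,0.2,0,0,0,0.8],[-0.2,0,0.3,0,0,0,0.8],[-0.2,0,0.3,0,0,0,0.8],[-0.2,0,0.3,0,0,0,0.8]]'
python3 - <<'E'
from lp import *
c=grab('wrist'); save(c,'w9.png'); p,t=lightpose(c); A=np.c_[t[:,:2],np.ones(len(t))]; print(np.linalg.lstsq(A,t[:,2],rcond=None)[0], np.median(t[:,2]))
E
```

```text
clock: 21.3
tool_pos: [0.5359, -0.2657, 0.0746]
orientation: [180.0, -0.0, -5.6]
force: [0.2, -0.2, 0.3]
finger_gap: 0.077
gripper_force: 0.0
clock: 21.8
tool_pos: [0.535, -0.2654, 0.1752]
orientation: [-180.0, 0.1, -5.6]
force: [1.6, -0.3, -0.7]
finger_gap: 0.077
gripper_force: 0.0
clock: 22.3
tool_pos: [0.4961, -0.2656, 0.2353]
orientation: [-180.0, -0.1, -5.6]
force: [1.0, 0.1, -0.7]
finger_gap: 0.077
gripper_force: 0.0
n 3032 ztop 0.0328 top rect ((534.5753173828125, -266.2621154785156), (42.95874786376953, 60.74586486816406), 84.73650360107422) all ((560.8671264648438, -266.3259582519531), (46.15203094482422, 127.94359588623047), 85.67675018310547)
[-0.00320184 -0.00402209  0.03248408] 0.03190010808295238
```

View pics/w9.png

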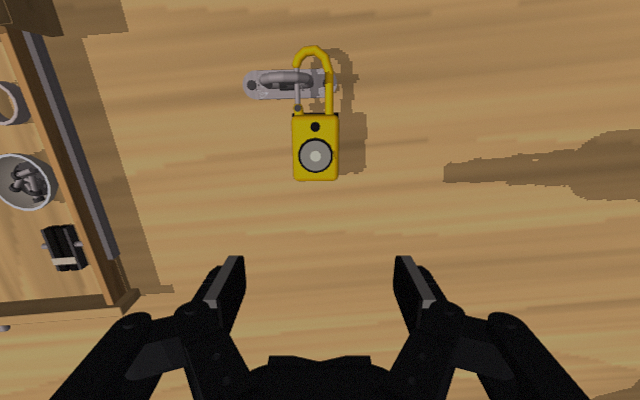

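The light lies flat (top at z 0.032, so the underside is on the bench) at (315,150), with its hook around the leg at (308,78) and the gate shut; the gripper is clear of it.

```bash
python3 -m inch '[[0,0,0,0,0,0,0.8],[0,0,0,0,0,0,0.8],[0,0,0,0,0,0,0.8],[0,0,0,0,0,0,0.8],[0,0,0,0,0,0,0.8]]' >/dev/null; python3 -c "from station import ctrl; print(ctrl.hand_in())"
```

```text
the job is handed in; nothing more can be done
None
```

The light is clipped to the eye's right leg with the gate shut, the catch held a steady pull of about 6–7.5 N for over a second, and the light lies flat on the bench, let go; the job is handed in, but no verdict was returned.

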